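Press the mould half home under the jig lip

TASK

Swing the drilling jig's flat gate bar back, out of the way, until it points towards you alongside the bed. Then fetch the long mould block, lay it on the jig bed, slide it end first under the lip at the far end until the hidden sprung stop is pushed fully home, and finish still gripping the block and pressing it home so that it could be drilled: do not let go. Leave the small mould block and the mould plate with four pins where they are.

Things in the scene. Friction and masses are not known exactly. Their poses are not given: they have to be found in the camera images.
- jig: Fixed drilling jig: plywood bed 220 x 100 x 12 mm with an aluminium lip bracket at its far end. Origin: at bench level; x runs along the bed towards the lip (push direction), y left, z up. The bed spans x -100 to +120 mm, its top at z = 12 mm; an ear under the gate pivot reaches y = +84 mm.
- lip_edge (a point): Middle of the lip's front lower edge, at jig x = +60 mm, 33.5 mm above the bed. The lip is 88 mm wide and 8 mm thick. Under it, side posts with inner faces at y = +-25.5 mm run from x = 53 mm to the back wall; their lead-ins begin at x = 37 mm, 33 mm from the centre line, and guide the block to the middle.
- stop (a joint): Slide of the steel sprung stop bar hidden under the lip, in m: 0 = out (its face at jig x = +65 mm), 0.015 = fully home (face at jig x = +80 mm, hard end). The spring pushes back with 3 N at 0 rising to 7.5 N at 0.015.
- stop_face (a point): Middle of the stop bar's front face (40 mm wide, 24 mm high), 15 mm above the bed; moves with the stop.
- gate (a joint): Hinge of the flat steel gate bar that lies across the bed, in rad: 0 = square across the bed, pointing to the jig's -y; it grows as the knob end swings back towards the jig's -x (clockwise from above); 1.57 = alongside the bed, pointing to -x; end stop at 1.9. Light friction; it stays where it is left. Starts between 0 and 0.3.
- gate_pivot (a point): The gate's upright pivot axis, at jig x = 0, y = +70 mm. The bar is 14 mm wide and lies 1 to 7 mm above the bed top; the pivot head reaches 15 mm above the bed.
- gate_knob (a point): Point on the gate's upright round knob, 145 mm from the pivot axis, 30 mm above the bed top (42 mm above the bench). The knob is about 15 mm across and reaches from the bar (19 mm above the bench) to 57 mm above the bench.
- mould_block: Long white mould half to press home: solid block 45 x 100 x 30 mm (x, y, z), cavity in its top, 0.5 to 0.93 kg, loose on the bench. Origin: centre of its underside; long axis y. Either end may go in first. Fully home, its centre is at jig x = +30 mm and 20 mm of it is under the lip. It and the small block swap places between starts.
- mould_small: Small white mould block with a bored hole, 36 x 50 x 34 mm, loose; stays where it is. Origin: centre of its underside.
- mould_lid: White mould plate 50 x 75 mm with four upright pins, 34 mm high in all, loose; stays where it is. Origin: centre of its underside.
There are look-alikes about, which are no part of the job. What is shaped like the mould_block but purple is not meant.

How it is judged:
By the outcome, as a careful person would: the job done as asked, in the order asked, and still so for the second after the job is handed in, while the arm keeps its last pose, push and grip.
It also fails if it takes over 53 s, if anything falls off the work surface, if the arm or the gripper's body presses on something with over 40 N, if the wrist force passes 120 N, or if a joint passes its speed limit or range.

ROBOT

A 6-joint arm with a two-finger parallel gripper is mounted at the origin on a cart in front of the work surface, level with it; the furniture and walls round the work are solid. World frame = base frame: x ahead of the robot, y to its left, z up, the work surface at z = 0. Lengths are in m, angles in rad, forces in N, time in s.
With the tool pointing down it reaches from about 0.225 to 0.875 m from the base axis. Payload 3.4 kg.
Tool frame: the origin (TCP) lies between the finger pads; the fingertips stand 11 mm ahead of it and the grasp point (between the pads) lies 8 mm behind it; z points along the fingers, y is the direction in which the jaws open and shut (so a half turn about z gives the same grasp; the last joint's range is limited). The gripper opens to 85 mm and grips with 20 to 120 N. Pads are 22 mm wide; open, the fingers measure 114 mm over their backs; the gripper's body (76 mm by 85 mm) begins 54 mm behind the grasp point. The pads swing forward as they close: fully open they stand 13 mm farther back than shut.
Start: joints at [-1.262, 0.276, 1.505, -0, 1.361, -0.121], TCP at [0.24, -0.523, 0.242] pointing down, gripper open.
Joint ranges: [-2.89, 2.89], [-0.75, 2.08], [0.22, 2.7], [-1.18, 4.32], [0.11, 2.71], [-2.7, 2.7]. Speed limits (rad/s): [2.57, 2.57, 3.14, 3.14, 3.14, 3.14].

INTERFACE

Orientations are given as a unit quaternion [w, x, y, z].
In Python, from rig import manip gives the robot as it stands. The module is installed in compiled form; this text tells all that it offers.
- The arm moves only by the tool move_arm, never from a script. Its argument "series" is a list that holds one entry, the list of rows, each a list of 7 numbers: the shift along the world's x, y, z in m, then the turn, a rotation vector about the world's x, y, z in rad, then the finger opening in m, from 0 to 0.0854. A call has 1 to 20 rows; each row shifts and turns the commanded pose from where the row before left it; what a row does not reach is not made up. A row lasts 1/12 s, in which the tool goes at most 41.7 mm and 7.16 degrees, less where a joint would pass 70% of its speed; a pose out of reach is approached as far as the arm can. A call with a gripper value outside its range is refused whole. The fingers move at their own pace and stop on an object; "newtons" is the grip in N (left out, the last holds). Time passes only in rows, so rows that do not move let the fingers close. It gives the time, the measured TCP pose, the force and the opening at its end, in the units of the state.
- manip.get_state(): the state, without advancing time (a new reading comes with each control period).
- manip.get_image(name): name is "side" or "top" or "wrist"; returns a dict with "color" (420x560x3 uint8, red, green, blue), "fx", "fy", "cx", "cy" (pixels), "R" (3x3) and "t" (3): a world point X has camera coordinates R X + t; the wrist camera has in their place "tool_from_camera" (4x4, takes a point from camera to tool coordinates, whose origin is the TCP and whose axes are the flange's). Camera axes: x right, y down, z forward; pixel columns grow to the right and rows downward; lengths in m; the calibration is good to about 2 mm. A picture is of the moment at which its call begins: read the wrist's pose just before it. There is no depth.
- manip.sign_off(): hands the job in, once; it reports no verdict.
The state is a dict: "clock": time; "qpos": joint angles; "qd": joint speeds; "effort": joint torques, N m; "position": TCP position; "ee_rot": TCP orientation; "contact_force": force on the tool from outside, world axes, zero at the start; "moment": the same for the moment, N m; "width": finger opening in m.
Only numpy, scipy, OpenCV 4.12 (cv2) and the standard library are available. Lean on these libraries where they do the work, as an engineer would, in place of code of your own. Each camera call takes 0.05 s, during which the arm holds its last target.

## Working session

There is one attempt and no reset: what is moved stays moved. The work goes in short steps, Python scripts to look and compute and a tool call to move; the robot and the scene stay as the last step left them, time stands still between calls to the robot, and variables do not carry over. Pictures are saved under pics/ and viewed, and the job is handed in when it is done.

Besides the shell and the picture viewer there is one more tool, called after ">>>" as name(argument=value, ...), one argument or row to a line, values as JSON. move_arm: Moves the arm, as the interface text tells. Its arguments: {"type":"object","properties":{"series":{"type":"array"},"newtons":{"type":"number"}},"required":["series"]}

```bash
mkdir -p pics
cat > h.py <<'E'
import numpy as np,cv2
from rig import manip
def grab(name,fn):
    im=manip.get_image(name)
    cv2.imwrite('pics/'+fn+'.png',cv2.cvtColor(im['color'],cv2.COLOR_RGB2BGR))
    return im
def ray(im,u,v,z):
    R=np.array(im['R']);t=np.array(im['t'])
    d=R.T@np.array([(u-im['cx'])/im['fx'],(v-im['cy'])/im['fy'],1]);c=-R.T@t
    return c+d*(z-c[2])/d[2]
def proj(im,X):
    p=np.array(im['R'])@np.array(X)+np.array(im['t'])
    return im['fx']*p[0]/p[2]+im['cx'],im['fy']*p[1]/p[2]+im['cy']
E
python3 - <<'E'
from h import *
import pickle
d={}
for n in ['top','side','wrist']:
    d[n]=grab(n,n+'0')
pickle.dump(d,open('im0.pkl','wb'))
for n in ['top','side']:
    print(n,d[n]['fx'],d[n]['cx'],d[n]['cy'],np.round(-np.array(d[n]['R']).T@np.array(d[n]['t']),3))
print(manip.get_state())
E
```

```text
top 495.35196323874976 286.21730613327617 211.21245958680063 [ 0.416 -0.166  0.975]
side 391.9013973894843 274.9221911957924 211.94095682092623 [ 0.421 -0.804  0.619]
{'clock': 0.15, 'qpos': array([-1.26200365e+00,  2.76437022e-01,  1.50585491e+00, -4.06391224e-05,
        1.36071024e+00, -1.20965863e-01]), 'qd': array([-0.00026514, -0.00238013, -0.00465338, -0.00038244,  0.00022284,
        0.00056961]), 'effort': array([ 1.55557809e-03, -4.17143440e+01, -2.46032095e+01, -8.13828365e-05,
        7.57766917e-03,  2.10638666e-05]), 'position': array([ 0.23945457, -0.52233692,  0.24164065]), 'ee_rot': array([-6.99790194e-04,  9.77000995e-01,  2.13233578e-01, -8.58713251e-05]), 'contact_force': array([-0.22927383,  0.79489765,  0.04375146]), 'moment': array([-0.04387038,  0.05167293, -0.00205844]), 'width': 0.08542776157634838}
```

View pics/top0.png

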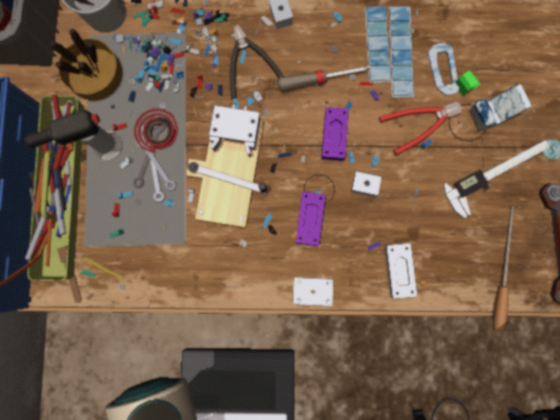

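View pics/side0.png

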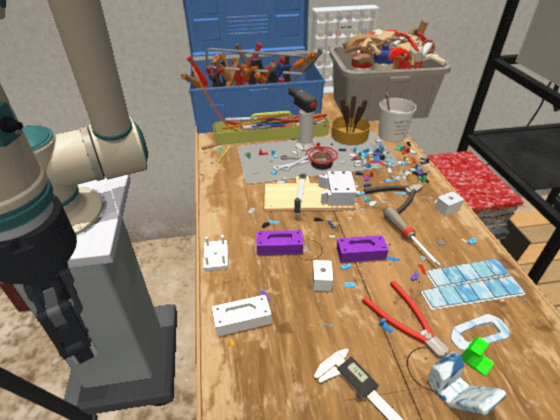

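Run:
```python
from h import *
import pickle
d=pickle.load(open('im0.pkl','rb'));im=d['top']
c=cv2.cvtColor(im['color'],cv2.COLOR_RGB2BGR)
a=cv2.resize(c[230:310,360:440],None,fx=5,fy=5,interpolation=cv2.INTER_CUBIC)
b=cv2.resize(c[95:235,180:280],None,fx=4,fy=4,interpolation=cv2.INTER_CUBIC)
o=np.zeros((560,800,3),np.uint8);o[:400,:400]=a;o[:,400:]=b
cv2.imwrite('pics/crop0.png',o)
for z in (0,.012): print(z,[np.round(ray(im,u,v,z),3) for u,v in ((230,137),(401,271),(311,218),(280,310))])
```

```text
0 [array([ 0.686, -0.04 ,  0.   ]), array([ 0.42 , -0.381,  0.   ]), array([ 0.523, -0.205,  0.   ]), array([ 0.343, -0.146,  0.   ])]
0.012 [array([ 0.683, -0.042,  0.012]), array([ 0.42 , -0.378,  0.012]), array([ 0.521, -0.204,  0.012]), array([ 0.344, -0.146,  0.012])]
```

View pics/crop0.png

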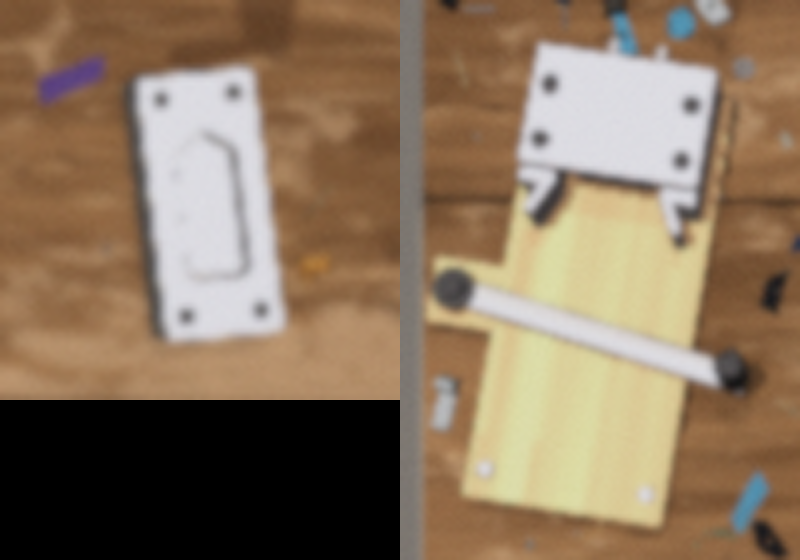

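Run:
```python
from h import *
import pickle
from scipy.optimize import least_squares
im=pickle.load(open('im0.pkl','rb'))['top']
P=lambda x,y:(180+(x-400)/4,95+y/4)
pts=[((-.1,.05,.012),P(463,494)),((-.1,-.05,.012),P(662,527)),((0,.07,.027),P(454,287)),((.06,.044,.0535),P(519,161)),((.06,-.044,.0535),P(698,189))]
def w(p,X): c,s=np.cos(p[2]),np.sin(p[2]); return [p[0]+c*X[0]-s*X[1],p[1]+s*X[0]+c*X[1],X[2]]
f=lambda p:np.ravel([np.subtract(proj(im,w(p,X)),q) for X,q in pts])
r=least_squares(f,[.65,-.03,0]);print('jig',np.round(r.x,4),np.degrees(r.x[2]),np.round(r.fun,1))
k=ray(im,*P(733,360),.057);pv=w(r.x,(0,.07,.057));d=k-pv;print('knob',k,np.linalg.norm(d[:2]),'gate',-(np.arctan2(d[1],d[0])-r.x[2])-np.pi/2)
Q=lambda x,y:(360+x/5,230+y/5)
pts=[((-.0225,.05,.03),Q(133,78)),((.0225,.05,.03),Q(254,66)),((.0225,-.05,.03),Q(286,328)),((-.0225,-.05,.03),Q(164,341))]
# top view image up = world x: block y axis along ~ +x world
r2=least_squares(f,[.42,-.38,-1.5]);print('block',np.round(r2.x,4),np.degrees(r2.x[2]),np.round(r2.fun,1))
for n in ((0,0,.012),(.06,0,.0455),(-.1,0,.012)): print(np.round(w(r.x,n),4))
for a in (0.2,.6,1.,1.4,1.6): print(a,np.round(w(r.x,(-.145*np.sin(a),.07-.145*np.cos(a),.042)),4))
```

```text
jig [ 0.6088 -0.0425 -0.1488] -8.524842992313655 [-0.2  0.5  0.3  0.3 -0.3 -0.4 -0.2 -0.2  0.4 -0.1]
knob [ 0.57805437 -0.11250454  0.057     ] 0.14514012330325024 gate 0.13823056707002612
block [ 0.4213 -0.3759 -1.4668] -84.0401405223373 [ 0.3 -0.4 -0.4 -0.2 -0.2  0.4  0.4  0.1]
[ 0.6088 -0.0425  0.012 ]
[ 0.6681 -0.0514  0.0455]
[ 0.5099 -0.0277  0.012 ]
0.2 [ 0.5696 -0.1096  0.042 ]
0.6 [ 0.5204 -0.0795  0.042 ]
1.0 [ 0.4869 -0.0327  0.042 ]
1.4 [0.4742 0.0235 0.042 ]
1.6 [0.4764 0.0524 0.042 ]
```

View pics/wrist0.png

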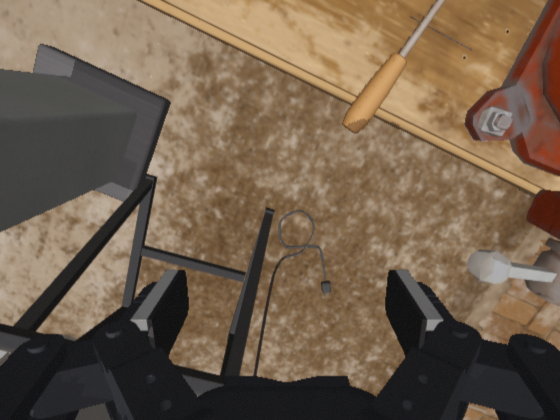

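The job's block is the long white one at top-view (401,271): it is white and long with a cavity. The look-alikes are purple, at (335,134) and (311,218). The small block is at (366,184) and the pinned plate at (313,291), and both stay put. The crop confirms a white block with a cavity. The jig fits to within 0.5 px, and the gate is at about 0.14 rad with its knob at (263,185). The wrist view shows only the floor so far.

First I'll move to above the knob.

>>> move_arm(
  series=[
    [[0.0212,0.0256,-0.0065,0,0,0.0534,0.045],[0.0212,0.0256,-0.0065,0,0,0.0534,0.045],[0.0212,0.0256,-0.0065,0,0,0.0534,0.045],[0.0212,0.0256,-0.0065,0,0,0.0534,0.045],[0.0212,0.0256,-0.0065,0,0,0.0534,0.045],[0.0212,0.0256,-0.0065,0,0,0.0534,0.045],[0.0212,0.0256,-0.0065,0,0,0.0534,0.045],[0.0212,0.0256,-0.0065,0,0,0.0534,0.045],[0.0212,0.0256,-0.0065,0,0,0.0534,0.045],[0.0212,0.0256,-0.0065,0,0,0.0534,0.045],[0.0212,0.0256,-0.0065,0,0,0.0534,0.045],[0.0212,0.0256,-0.0065,0,0,0.0534,0.045],[0.0212,0.0256,-0.0065,0,0,0.0534,0.045],[0.0212,0.0256,-0.0065,0,0,0.0534,0.045],[0.0212,0.0256,-0.0065,0,0,0.0534,0.045],[0.0212,0.0256,-0.0065,0,0,0.0534,0.045],[0,0,0,0,0,0,0.045],[0,0,0,0,0,0,0.045]],
  ],
)

```text
clock: 1.65
position: [0.5791, -0.1117, 0.1373]
ee_rot: [-0.001, 0.8, 0.6, -0.001]
contact_force: [0.3, 0.2, 0.5]
width: 0.045
```

```bash
cat >> h.py <<'E'
from scipy.spatial.transform import Rotation as Ro
def st():
    s=manip.get_state();q=s['ee_rot'];M=Ro.from_quat([q[1],q[2],q[3],q[0]]).as_matrix()
    print('t',round(s['clock'],2),'pos',np.round(s['position'],4),'jaw',round(np.arctan2(M[1,1],M[0,1]),4),'zax',np.round(M[:,2],3),'F',np.round(s['contact_force'],1),'w',round(s['width'],4));return s,M
def wproj(im,s,M,X):
    T=np.array(im['tool_from_camera']);p=M.T@(np.array(X)-s['position']);c=np.linalg.inv(T)@np.append(p,1)
    return im['fx']*c[0]/c[2]+im['cx'],im['fy']*c[1]/c[2]+im['cy']
def wray(im,s,M,u,v,z):
    T=np.array(im['tool_from_camera']);d=M@T[:3,:3]@np.array([(u-im['cx'])/im['fx'],(v-im['cy'])/im['fy'],1]);c=s['position']+M@T[:3,3]
    return c+d*(z-c[2])/d[2]
E
python3 - <<'E'
from h import *
s,M=st();im=grab('wrist','w1')
print(wproj(im,s,M,(.578,-.1125,.057)), wproj(im,s,M,s['position']))
E
```

```text
t 1.65 pos [ 0.5791 -0.1117  0.1373] jaw -0.2837 zax [-0.002  0.    -1.   ] F [0.3 0.2 0.5] w 0.045
(np.float64(285.1086477197291), np.float64(224.4994975277657)) (np.float64(286.06774604367234), np.float64(285.751251811233))
```

View pics/w1.png

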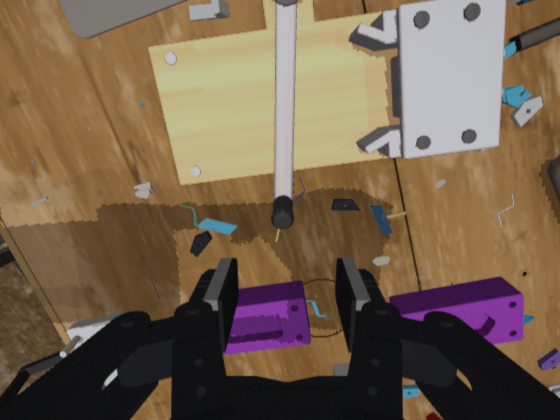

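Run:
```python
from h import *
c=cv2.imread('pics/w1.png')[170:260,230:350]
cv2.imwrite('pics/w1c.png',cv2.resize(c,None,fx=6,fy=6,interpolation=cv2.INTER_CUBIC))
```

```text
(no output)
```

View pics/w1c.png

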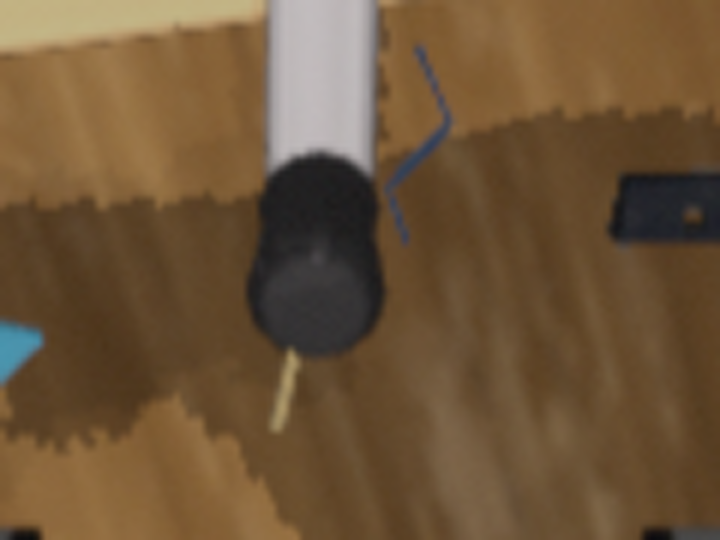

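The wrist crop shows the knob top at (283,220), about 1 mm from where I predicted it. I'll descend and cage the knob.

>>> move_arm(
  series=[
    [[-0.001,-0.001,-0.03,0,0,0,0.045],[0,0,-0.03,0,0,0,0.045],[0,0,-0.03,0,0,0,0.04],[0,0,0,0,0,0,0.026],[0,0,0,0,0,0,0.024],[0,0,0,0,0,0,0.024],[0,0,0,0,0,0,0.024]],
  ],
  newtons=20,
)

```text
clock: 2.28
position: [0.5791, -0.1152, 0.0505]
ee_rot: [0.002, 0.801, 0.599, 0.001]
contact_force: [0.2, -0.8, -0.6]
width: 0.024
```

Run:
```python
from h import *
s,M=st()
pv=np.array([.6192,.0267]);p0=s['position'][:2]
A=np.linspace(.138,1.63,19)
P=[pv+.145*np.array([np.cos(t),np.sin(t)]) for t in -np.pi/2-A-.1488]
print('start err',P[0]-p0)
for d in np.diff(P,axis=0): print(np.round(d,4),end='')
print(A[1]-A[0],P[-1])
```

```text
t 2.28 pos [ 0.5791 -0.1152  0.0505] jaw -0.2874 zax [ 0.004 -0.001 -1.   ] F [ 0.2 -0.8 -0.6] w 0.024
start err [-0.0009361   0.00282775]
[-0.0114  0.0039][-0.011   0.0048][-0.0106  0.0057][-0.0101  0.0066][-0.0095  0.0074][-0.0089  0.0081][-0.0081  0.0088][-0.0074  0.0095][-0.0066  0.0101][-0.0057  0.0106][-0.0048  0.011 ][-0.0039  0.0114][-0.0029  0.0116][-0.002   0.0119][-0.001  0.012][0.    0.012][0.001 0.012][0.002  0.0118]0.0828888888888889 [0.47732546 0.05664352]
```

>>> move_arm(
  series=[
    [[-0.0124,0.0059,0,0,0,-0.083,0.024],[-0.011,0.0048,0,0,0,-0.083,0.024],[-0.0106,0.0057,0,0,0,-0.083,0.024],[-0.0101,0.0066,0,0,0,-0.083,0.024],[-0.0095,0.0074,0,0,0,-0.083,0.024],[-0.0089,0.0081,0,0,0,-0.083,0.024],[-0.0081,0.0088,0,0,0,-0.083,0.024],[-0.0074,0.0095,0,0,0,-0.083,0.024],[-0.0066,0.0101,0,0,0,-0.083,0.024],[-0.0057,0.0106,0,0,0,-0.083,0.024],[-0.0048,0.011,0,0,0,-0.083,0.024],[-0.0039,0.0114,0,0,0,-0.083,0.024],[-0.0029,0.0116,0,0,0,-0.083,0.024],[-0.002,0.0119,0,0,0,-0.083,0.024],[-0.001,0.012,0,0,0,-0.083,0.024],[0,0.012,0,0,0,-0.083,0.024],[0.001,0.012,0,0,0,-0.083,0.024],[0.002,0.0118,0,0,0,-0.083,0.024],[0,0,0,0,0,0,0.024],[0,0,0,0,0,0,0.024]],
  ],
)

```text
clock: 3.95
position: [0.4771, 0.0572, 0.0498]
ee_rot: [0.0, 0.995, -0.103, 0.002]
contact_force: [0.1, -0.2, -0.3]
width: 0.0238
```

Run:
```python
from h import *
s,M=st();im=grab('wrist','w2')
```

```text
t 3.95 pos [0.4771 0.0572 0.0498] jaw -1.7771 zax [ 0.003 -0.    -1.   ] F [ 0.1 -0.2 -0.3] w 0.0238
```

View pics/w2.png

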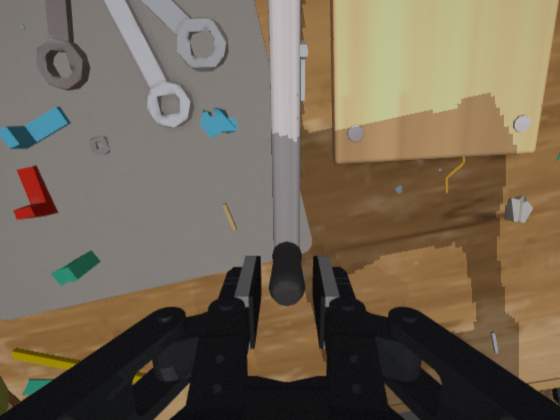

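The wrist view shows the knob caged at (288,275), with the bar parallel to the bed edge. I'll open, lift straight up and go above the white block.

>>> move_arm(
  series=[
    [[0,0,0,0,0,0,0.045],[0,0,0,0,0,0,0.045],[0,0,0.03,0,0,0,0.045],[0,0,0.035,0,0,0,0.045],[0,0,0.03,0,0,0,0.045],[-0.0048,-0.031,0,0,0,0.022,0.07],[-0.0048,-0.031,0,0,0,0.022,0.07],[-0.0048,-0.031,0,0,0,0.022,0.07],[-0.0048,-0.031,0,0,0,0.022,0.07],[-0.0048,-0.031,0,0,0,0.022,0.07],[-0.0048,-0.031,0,0,0,0.022,0.07],[-0.0048,-0.031,0,0,0,0.022,0.07],[-0.0048,-0.031,0,0,0,0.022,0.07],[-0.0048,-0.031,0,0,0,0.022,0.07],[-0.0048,-0.031,0,0,0,0.022,0.07],[-0.0048,-0.031,0,0,0,0.022,0.07],[-0.0048,-0.031,0,0,0,0.022,0.07],[-0.0048,-0.031,0,0,0,0.022,0.07],[-0.0048,-0.031,0,0,0,0.022,0.07],[0,0,0,0,0,0,0.07]],
  ],
)

```text
clock: 5.67
position: [0.408, -0.3838, 0.1434]
ee_rot: [0.003, 0.999, 0.048, 0.0]
contact_force: [0.7, -0.2, 0.4]
width: 0.0698
```

Run:
```python
from h import *
s,M=st();im=grab('wrist','w3')
a=np.radians(-84.04);c,n=np.cos(a),np.sin(a)
for x,y in ((-.0225,.05),(.0225,.05),(.0225,-.05),(-.0225,-.05)):
    print(np.round(wproj(im,s,M,(.4213+c*x-n*y,-.3759+n*x+c*y,.03)),0))
t=grab('top','top3')
import pickle;pickle.dump((s,M,im,t),open('im3.pkl','wb'))
cv2.imwrite('pics/top3c.png',cv2.resize(cv2.imread('pics/top3.png')[95:255,150:290],None,fx=3.7,fy=3.7,interpolation=cv2.INTER_CUBIC))
```

```text
t 5.67 pos [ 0.408  -0.3838  0.1434] jaw -1.4757 zax [ 0.001 -0.005 -1.   ] F [ 0.7 -0.2  0.4] w 0.0698
[243. 121.]
[308. 120.]
[307. 252.]
[249. 252.]
```

View pics/w3.png

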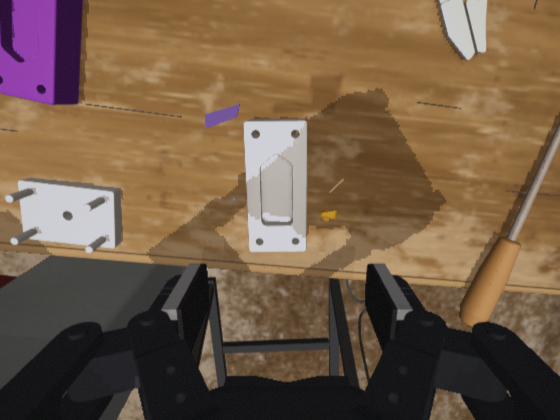

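View pics/top3c.png

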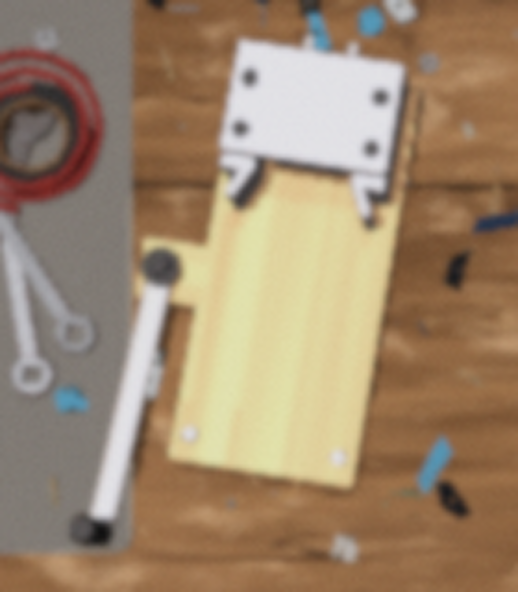

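>>> move_arm(
  series=[
    [[0.001,0,-0.03,0,0,0.009,0.07],[0,0,-0.03,0,0,0,0.07],[0,0,-0.03,0,0,0,0.07],[0,0,0,0,0,0,0.07],[0,0,0,0,0,0,0.07]],
  ],
)

```text
clock: 6.18
position: [0.4088, -0.3749, 0.0524]
ee_rot: [-0.002, 0.999, 0.054, -0.001]
contact_force: [-0.2, 0.1, 0.5]
width: 0.0698
```

Run:
```python
from h import *
import pickle
s,M,im,t=pickle.load(open('im3.pkl','rb'))
k=ray(t,150+90/3.7,95+527/3.7,.057);d=k[:2]-np.array([.6192,.0267]);print(k,np.linalg.norm(d),'gate',(-(np.arctan2(d[1],d[0])+.1488)-np.pi/2)%(2*np.pi))
s,M=st();im=grab('wrist','w4')
```

```text
[0.47764611 0.05132491 0.057     ] 0.14367981995281118 gate 1.5942340486675217
t 6.18 pos [ 0.4088 -0.3749  0.0524] jaw -1.4627 zax [-0.003  0.004 -1.   ] F [-0.2  0.1  0.5] w 0.0698
```

View pics/w4.png

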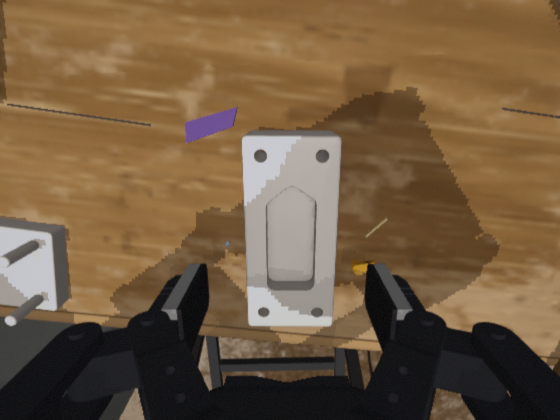

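The gate measures about 1.59 rad from the top view. In the wrist view the block sits centred between the fingers (its sides at 245 and 338, the fingers at 195 and 375). I'll descend and grip.

>>> move_arm(
  series=[
    [[0,-0.0015,-0.02,0,0,-0.004,0.07],[0,0,-0.014,0,0,0,0.07],[0,0,0,0,0,0,0.055],[0,0,0,0,0,0,0.04],[0,0,0,0,0,0,0.04],[0,0,0,0,0,0,0.04],[0,0,0,0,0,0,0.04]],
  ],
  newtons=90,
)

```text
clock: 6.82
position: [0.4102, -0.3782, 0.0214]
ee_rot: [0.0, 0.999, 0.052, 0.001]
contact_force: [-1.0, 3.5, 7.0]
width: 0.0432
```

Run:
```python
from h import *
s,M=st()
```

```text
t 6.82 pos [ 0.4102 -0.3782  0.0214] jaw -1.4675 zax [ 0.001 -0.001 -1.   ] F [-1.   3.5  7. ] w 0.0432
```

>>> move_arm(
  series=[
    [[0,0,0.015,0,0,0,0.04],[0,0,0.03,0,0,0,0.04],[0,0,0.03,0,0,0,0.04],[0,0,0.02,0,0,0,0.04],[0,0,0,0,0,0,0.04],[0,0,0,0,0,0,0.04],[0,0,0,0,0,0,0.04]],
  ],
)

```text
clock: 7.4
position: [0.4087, -0.3773, 0.1128]
ee_rot: [-0.001, 0.999, 0.052, -0.001]
contact_force: [-0.4, 1.0, -7.9]
width: 0.0428
```

Run:
```python
from h import *
s,M=st();im=grab('wrist','w5');grab('side','s5')
```

```text
t 7.4 pos [ 0.4087 -0.3773  0.1128] jaw -1.4675 zax [-0.002  0.002 -1.   ] F [-0.4  1.  -7.9] w 0.0428
```

View pics/w5.png

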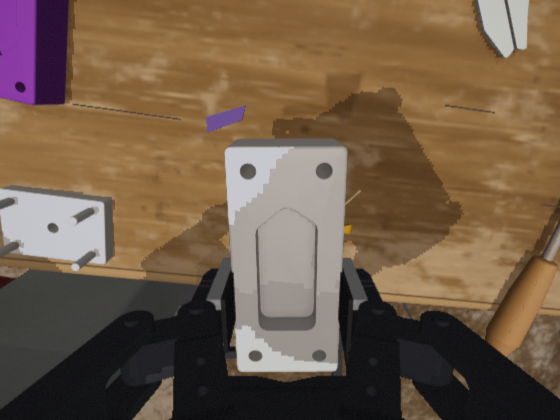

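View pics/s5.png

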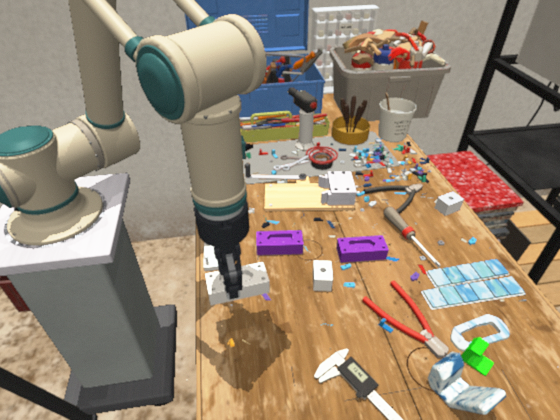

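```bash
cat > pnp.py <<'E'
from h import *
def blk(im,px):
    # px: far-left, far-right, near-right, near-left of top face; block frame X=image right, Y=toward near(image down)
    o=np.array([[-.0225,-.05,0],[.0225,-.05,0],[.0225,.05,0],[-.0225,.05,0]])
    K=np.array([[im['fx'],0,im['cx']],[0,im['fy'],im['cy']],[0,0,1.]])
    ok,r,t=cv2.solvePnP(o,np.array(px,float),K,None,flags=cv2.SOLVEPNP_IPPE)
    T=np.array(im['tool_from_camera']);R=T[:3,:3]@cv2.Rodrigues(r)[0];c=T[:3,:3]@t[:,0]+T[:3,3]
    return c,R
E
python3 - <<'E'
from pnp import *
s,M=st();im=manip.get_image('wrist')
c=cv2.cvtColor(im['color'],cv2.COLOR_RGB2BGR)
cv2.imwrite('pics/w5c.png',cv2.resize(c[130:390,210:370],None,fx=2.3,fy=2.3,interpolation=cv2.INTER_CUBIC))
c,R=blk(im,[(227,147),(345,147),(338.5,369),(237,369)])
print(np.round(c,4));print(np.round(R,3));print('world',s['position']+M@c);print(np.round(M@R,3))
print(im['tool_from_camera'])
E
```

```text
t 7.5 pos [ 0.4085 -0.3771  0.1121] jaw -1.4676 zax [-0.003  0.003 -1.   ] F [ 0.1 -0.1 -7.7] w 0.0431
[ 0.0105  0.0001 -0.0046]
[[ 0.009 -1.    -0.014]
 [ 1.     0.009  0.015]
 [-0.015 -0.015  1.   ]]
world [ 0.41891567 -0.37613411  0.1167408 ]
[[ 0.112 -0.994 -0.016]
 [-0.994 -0.112 -0.013]
 [ 0.011  0.017 -1.   ]]
[[ 1.10825053e-03 -9.54509857e-01 -2.98177303e-01  7.65020216e-02]
 [ 9.99999386e-01  1.05229114e-03  3.48207529e-04 -7.44060203e-05]
 [-1.85981838e-05 -2.98177506e-01  9.54510437e-01 -1.31404496e-01]
 [ 0.00000000e+00  0.00000000e+00  0.00000000e+00  1.00000000e+00]]
```

View pics/w5c.png

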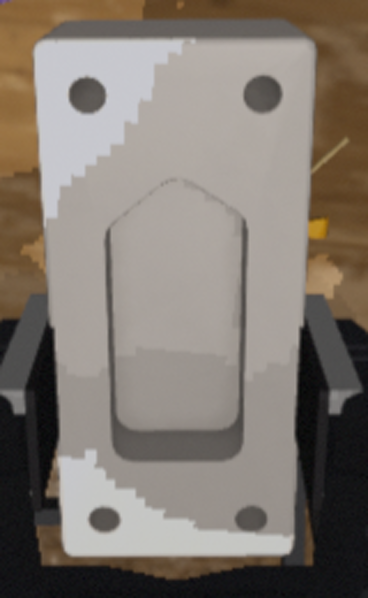

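The block is held level and aligned with the tool: its top corners are at (227,147), (345,147), (338,369) and (237,369), and its centre is 10.5 mm ahead of the TCP. I'll carry it over the bed.

>>> move_arm(
  series=[
    [[0.006,0.0121,0,0,0,-0.009,0.04],[0.01215,0.0242,0,0,0,-0.0183,0.04],[0.01215,0.0242,0,0,0,-0.0183,0.04],[0.01215,0.0242,0,0,0,-0.0183,0.04],[0.01215,0.0242,0,0,0,-0.0183,0.04],[0.01215,0.0242,0,0,0,-0.0183,0.04],[0.01215,0.0242,0,0,0,-0.0183,0.04],[0.01215,0.0242,0,0,0,-0.0183,0.04],[0.01215,0.0242,0,0,0,-0.0183,0.04],[0.01215,0.0242,0,0,0,-0.0183,0.04],[0.01215,0.0242,0,0,0,-0.0183,0.04],[0.01215,0.0242,0,0,0,-0.0183,0.04],[0.01215,0.0242,0,0,0,-0.0183,0.04],[0.01215,0.0242,0,0,0,-0.0183,0.04],[0.006,0.0121,0,0,0,-0.0093,0.04],[0,0,-0.02,0,0,0,0.04],[0,0,-0.02,0,0,0,0.04],[0,0,0,0,0,0,0.04],[0,0,0,0,0,0,0.04],[0,0,0,0,0,0,0.04]],
  ],
)

```text
clock: 9.22
position: [0.5799, -0.0399, 0.0742]
ee_rot: [0.0, 0.997, -0.077, -0.0]
contact_force: [0.2, -0.1, -6.3]
width: 0.0432
```

Run:
```python
from pnp import *
s,M=st();im=grab('wrist','w6')
J=np.array([.6088,-.0425,-.1488])
d=s['position'][:2]-J[:2];c,n=np.cos(J[2]),np.sin(J[2]);print('TCP in jig',c*d[0]+n*d[1],-n*d[0]+c*d[1])
for X in ((.06,.044,.0535),(.06,-.044,.0535),(.12,.05,.012),(-.1,.05,.012)): print(np.round(wproj(im,s,M,(J[0]+c*X[0]-n*X[1],J[1]+n*X[0]+c*X[1],X[2]))))
```

```text
t 9.22 pos [ 0.5799 -0.0399  0.0742] jaw -1.7242 zax [-0.  0. -1.] F [ 0.2 -0.1 -6.3] w 0.0432
TCP in jig -0.029012109163633875 -0.0016751069580833045
[176.  71.]
[388.  70.]
[178. -56.]
[210. 332.]
```

View pics/w6.png

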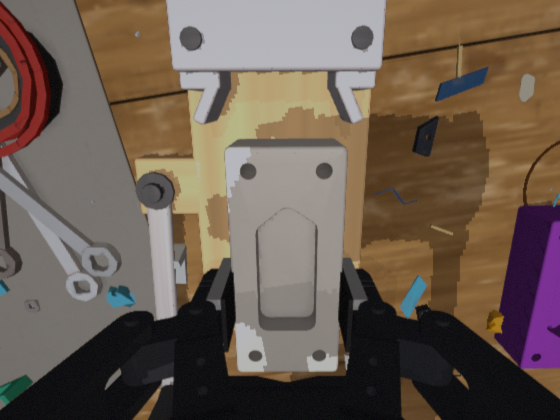

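Run:
```python
from pnp import *
s,M=st();im=manip.get_image('wrist')
cv2.imwrite('pics/w6c.png',cv2.resize(cv2.cvtColor(im['color'],cv2.COLOR_RGB2BGR)[40:190,150:410],None,fx=3,fy=3,interpolation=cv2.INTER_CUBIC))
a=wray(im,s,M,172.5,67.5,.0535);b=wray(im,s,M,384,67.5,.0535)
tl=lambda X:np.round(M.T@(X-s['position']),4)
print(a,b,tl(a),tl(b),np.linalg.norm(a-b),'mid',(a+b)/2,'ang jig',np.arctan2((a-b)[1],(a-b)[0])-np.pi/2)
c,R=blk(im,[(227,147),(345,146),(338,370),(237,370)])
print(c);print(M@R)
```

```text
t 9.27 pos [ 0.5804 -0.04    0.0749] jaw -1.7242 zax [ 0.001 -0.    -1.   ] F [ 0.1 -0.5 -6.5] w 0.0426
[ 0.67676295 -0.00671238  0.0535    ] [ 0.66338285 -0.09384994  0.0535    ] [ 0.0901 -0.0476  0.0215] [0.0902 0.0405 0.0215] 0.08815883997725535 mid [ 0.6700729  -0.05028116  0.0535    ] ang jig -0.15236139107202518
[ 1.04824833e-02  8.60815039e-05 -4.32341739e-03]
[[-1.45198514e-01 -9.88837761e-01 -3.34256582e-02]
 [-9.89393234e-01  1.45260810e-01  5.70037783e-04]
 [ 4.29176328e-03  3.31538887e-02 -9.99441044e-01]]
```

View pics/w6c.png

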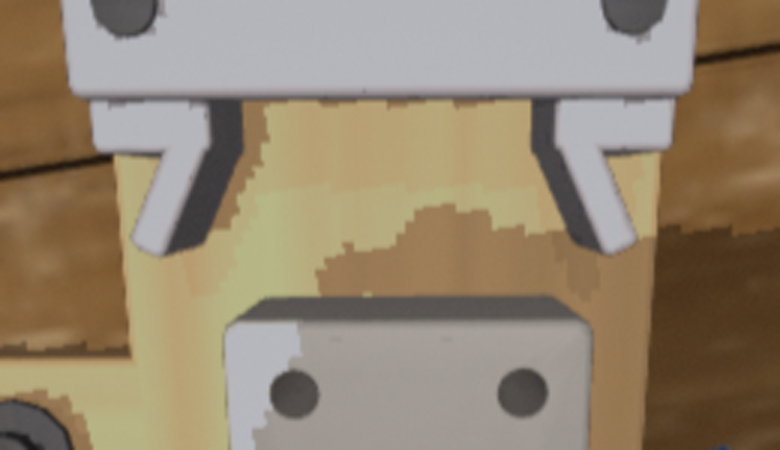

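>>> move_arm(
  series=[
    [[0.0005,0.0036,-0.015,0,0,0,0.04],[0,0,-0.012,0,0,0,0.04],[0,0,-0.004,0,0,0,0.04],[0,0,-0.003,0,0,0,0.04],[0,0,0,0,0,0,0.04],[0,0,0,0,0,0,0.04]],
  ],
)

```text
clock: 9.82
position: [0.5808, -0.0363, 0.0411]
ee_rot: [0.0, 0.997, -0.077, 0.001]
contact_force: [0.8, 0.7, -7.5]
width: 0.0429
```

Run:
```python
from h import *
st()
```

```text
t 9.82 pos [ 0.5808 -0.0363  0.0411] jaw -1.7241 zax [ 0.001 -0.    -1.   ] F [ 0.8  0.7 -7.5] w 0.0429
```

>>> move_arm(
  series=[
    [[0,0,-0.002,0,0,0,0.04],[0,0,-0.002,0,0,0,0.04],[0,0,0,0,0,0,0.04],[0,0,0,0,0,0,0.04]],
  ],
)

```text
clock: 10.15
position: [0.5801, -0.036, 0.0364]
ee_rot: [0.0, 0.997, -0.076, -0.0]
contact_force: [-0.1, 0.1, -6.0]
width: 0.0425
```

>>> move_arm(
  series=[
    [[0,0,-0.0015,0,0,0,0.04],[0,0,0,0,0,0,0.04],[0,0,0,0,0,0,0.04]],
  ],
)

```text
clock: 10.4
position: [0.58, -0.036, 0.0347]
ee_rot: [0.0, 0.997, -0.076, -0.0]
contact_force: [-0.2, 0.9, -6.8]
width: 0.0431
```

>>> move_arm(
  series=[
    [[0,0,-0.0015,0,0,0,0.04],[0,0,0,0,0,0,0.04],[0,0,0,0,0,0,0.04]],
  ],
)

```text
clock: 10.65
position: [0.5804, -0.0361, 0.0335]
ee_rot: [0.0, 0.997, -0.076, 0.0]
contact_force: [0.2, -0.5, -5.7]
width: 0.0427
```

>>> move_arm(
  series=[
    [[0,0,-0.0015,0,0,0,0.04],[0,0,0,0,0,0,0.04],[0,0,0,0,0,0,0.04]],
  ],
)

```text
clock: 10.9
position: [0.5804, -0.0361, 0.0334]
ee_rot: [0.0, 0.997, -0.076, 0.001]
contact_force: [-3.3, -0.1, 6.1]
width: 0.0429
```

Run:
```python
from h import *
st();grab('wrist','w7');grab('side','s7')
cv2.imwrite('pics/s7c.png',cv2.resize(cv2.imread('pics/s7.png')[140:240,240:400],None,fx=5,fy=5,interpolation=cv2.INTER_CUBIC))
```

```text
t 10.9 pos [ 0.5804 -0.0361  0.0334] jaw -1.7239 zax [ 0.001 -0.    -1.   ] F [-3.3 -0.1  6.1] w 0.0429
```

View pics/w7.png

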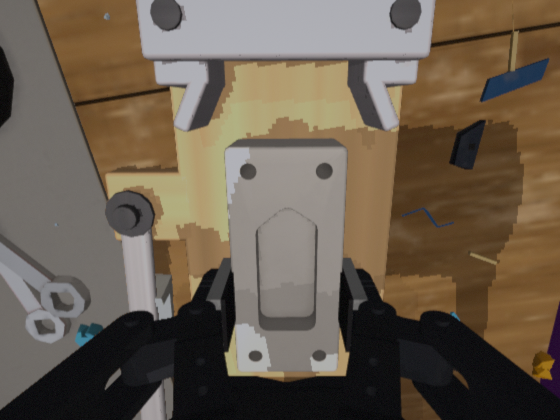

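View pics/s7c.png

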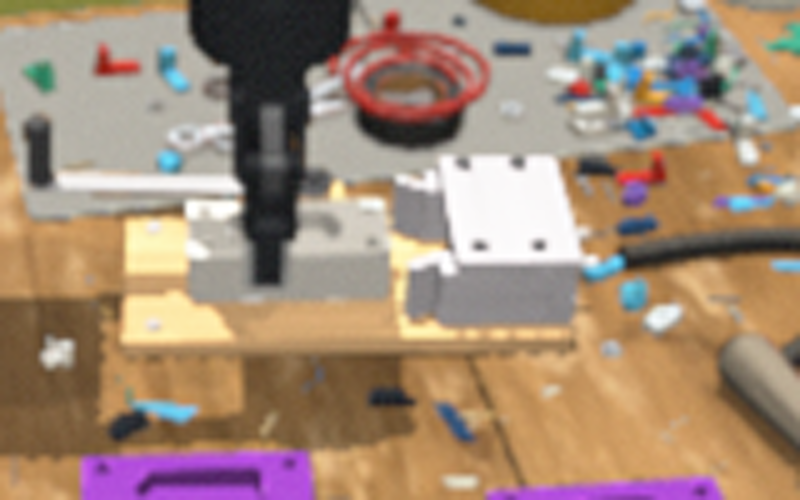

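The block now rests on the bed (force reversed to +6 N) and is centred on the lip: lip corners at columns 142 and 430, block edges at 227 and 345. I'll slide it in.

>>> move_arm(
  series=[
    [[0.0025,-0.0004,0,0,0,0,0.04],[0.004,-0.0006,0,0,0,0,0.04],[0.004,-0.0006,0,0,0,0,0.04],[0.004,-0.0006,0,0,0,0,0.04],[0.004,-0.0006,0,0,0,0,0.04],[0.004,-0.0006,0,0,0,0,0.04],[0.003,-0.0005,0,0,0,0,0.04],[0.002,-0.0003,0,0,0,0,0.04],[0,0,0,0,0,0,0.04],[0,0,0,0,0,0,0.04]],
  ],
  newtons=110,
)

```text
clock: 11.83
position: [0.6051, -0.0396, 0.0335]
ee_rot: [-0.0, 0.997, -0.076, -0.002]
contact_force: [-9.0, 1.1, 10.1]
width: 0.0426
```

Run:
```python
from h import *
st();grab('wrist','w8')
```

```text
t 11.83 pos [ 0.6051 -0.0396  0.0335] jaw -1.7236 zax [-0.005  0.001 -1.   ] F [-9.   1.1 10.1] w 0.0426
```

View pics/w8.png

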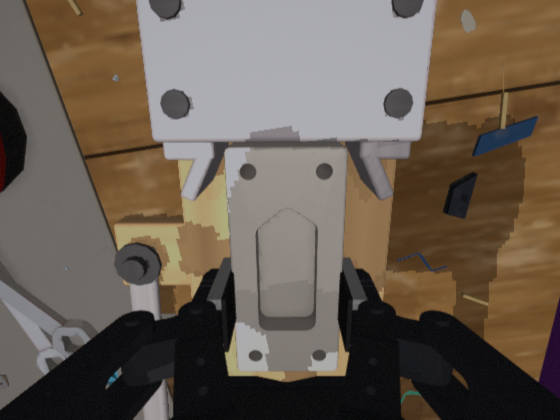

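>>> move_arm(
  series=[
    [[0.003,-0.0005,0.001,0,0,0,0.04],[0.003,-0.0005,0,0,0,0,0.04],[0.003,-0.0005,0,0,0,0,0.04],[0.003,-0.0005,0,0,0,0,0.04],[0.003,-0.0004,0,0,0,0,0.04],[0,0,0,0,0,0,0.04],[0,0,0,0,0,0,0.04]],
  ],
)

```text
clock: 12.47
position: [0.6184, -0.0418, 0.0335]
ee_rot: [-0.0, 0.997, -0.076, -0.004]
contact_force: [-12.5, 1.7, 11.5]
width: 0.0427
```

Run:
```python
from h import *
st();grab('wrist','w9')
```

```text
t 12.47 pos [ 0.6184 -0.0418  0.0335] jaw -1.7237 zax [-0.009  0.001 -1.   ] F [-12.5   1.7  11.5] w 0.0427
```

View pics/w9.png

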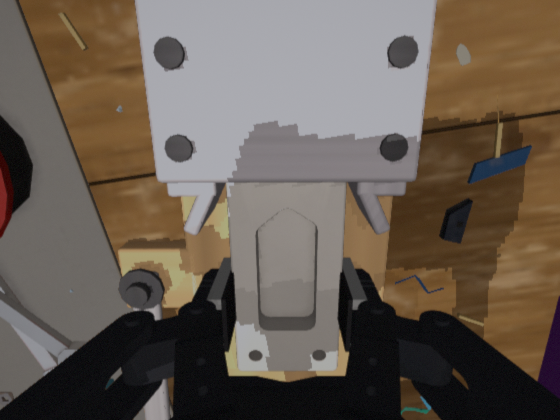

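>>> move_arm(
  series=[
    [[0.003,-0.0005,0,0,0,0,0.04],[0.003,-0.0005,0,0,0,0,0.04],[0.003,-0.0004,0,0,0,0,0.04],[0,0,0,0,0,0,0.04],[0,0,0,0,0,0,0.04]],
  ],
)

```text
clock: 12.93
position: [0.6256, -0.0429, 0.0335]
ee_rot: [-0.001, 0.997, -0.076, -0.006]
contact_force: [-16.0, 1.9, 12.7]
width: 0.0428
```

>>> move_arm(
  series=[
    [[0.002,-0.0003,0,0,0,0,0.04],[0,0,0,0,0,0,0.04],[0,0,0,0,0,0,0.04]],
  ],
)

```text
clock: 13.18
position: [0.6267, -0.043, 0.0335]
ee_rot: [-0.001, 0.997, -0.076, -0.007]
contact_force: [-17.1, 1.6, 14.6]
width: 0.0425
```

>>> move_arm(
  series=[
    [[0.002,-0.0003,0,0,0,0,0.04],[0,0,0,0,0,0,0.04],[0,0,0,0,0,0,0.04]],
  ],
)

```text
clock: 13.43
position: [0.6278, -0.0432, 0.0335]
ee_rot: [-0.001, 0.997, -0.076, -0.008]
contact_force: [-19.5, 2.6, 15.2]
width: 0.0424
```

>>> move_arm(
  series=[
    [[0.002,-0.0003,0.0007,0,0,0,0.04],[0,0,0,0,0,0,0.04],[0,0,0,0,0,0,0.04]],
  ],
)

```text
clock: 13.68
position: [0.6279, -0.0432, 0.0336]
ee_rot: [-0.001, 0.997, -0.076, -0.01]
contact_force: [-21.6, 2.1, 15.7]
width: 0.0428
```

>>> move_arm(
  series=[
    [[0.002,-0.0003,0,0,0,0,0.04],[0,0,0,0,0,0,0.04],[0,0,0,0,0,0,0.04]],
  ],
)

```text
clock: 13.93
position: [0.6279, -0.0432, 0.0336]
ee_rot: [-0.001, 0.997, -0.076, -0.012]
contact_force: [-24.9, 3.5, 17.2]
width: 0.0429
```

Run:
```python
from h import *
st();grab('wrist','w10')
```

```text
t 13.93 pos [ 0.6279 -0.0432  0.0336] jaw -1.7234 zax [-0.024  0.004 -1.   ] F [-24.9   3.5  17.2] w 0.0429
```

View pics/w10.png

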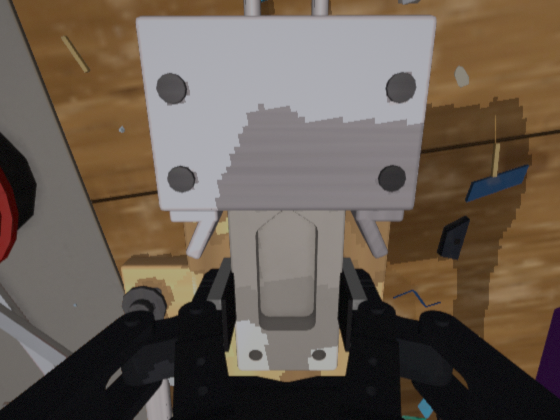

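Run:
```python
from pnp import *
s,M=st();im=manip.get_image('wrist');t=grab('top','top10')
cv2.imwrite('pics/w10c.png',cv2.resize(cv2.cvtColor(im['color'],cv2.COLOR_RGB2BGR)[190:390,210:370],None,fx=3,fy=3,interpolation=cv2.INTER_CUBIC))
cv2.imwrite('pics/top10c.png',cv2.resize(cv2.imread('pics/top10.png')[85:235,170:290],None,fx=4,fy=4,interpolation=cv2.INTER_CUBIC))
a=wray(im,s,M,286,209,.0535);b=wray(im,s,M,286,370,.042)
print(a,b,np.linalg.norm((a-b)[:2]))
for r in (368,369,371,372):print(r,np.linalg.norm((a-wray(im,s,M,286,r,.042))[:2]))
```

```text
t 13.98 pos [ 0.6279 -0.0432  0.0335] jaw -1.7234 zax [-0.024  0.004 -1.   ] F [-25.4   2.3  17.7] w 0.0429
[ 0.66961605 -0.04939228  0.0535    ] [ 0.59042502 -0.03724282  0.042     ] 0.08011759069744326
368 0.07899277666459639
369 0.07955451584398716
371 0.08068200599447493
372 0.08124776652732743
```

View pics/w10c.png

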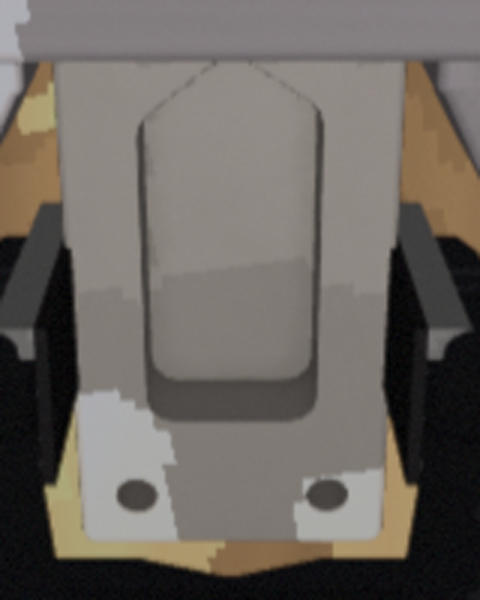

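View pics/top10c.png

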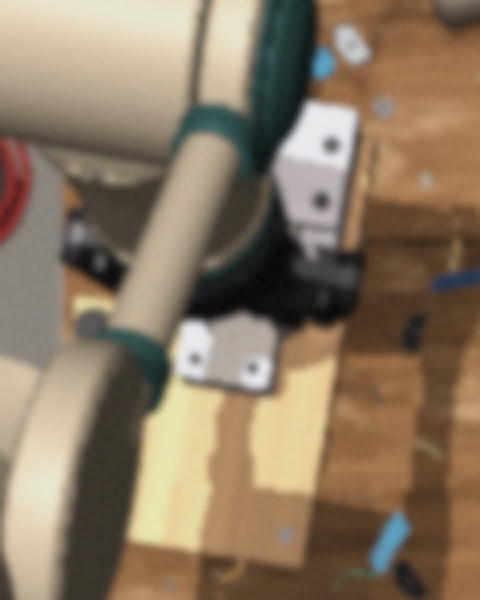

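The wrist view measures 80.1 mm of block showing in front of the lip edge (row 209 to row 370), against 80 mm when fully home. The TCP has also stalled while the force rises, so the stop is on its hard end. The top view shows the block's rear end straight at (225,355) in the crop. I'll hold for a moment and check that it is steady and that the gate hasn't moved.

>>> move_arm(
  series=[
    [[0.001,-0.0002,0,0,0,0,0.04],[0,0,0,0,0,0,0.04],[0,0,0,0,0,0,0.04],[0,0,0,0,0,0,0.04],[0,0,0,0,0,0,0.04],[0,0,0,0,0,0,0.04],[0,0,0,0,0,0,0.04],[0,0,0,0,0,0,0.04],[0,0,0,0,0,0,0.04],[0,0,0,0,0,0,0.04],[0,0,0,0,0,0,0.04],[0,0,0,0,0,0,0.04]],
  ],
)

```text
clock: 15.08
position: [0.6279, -0.0432, 0.0335]
ee_rot: [-0.001, 0.997, -0.076, -0.013]
contact_force: [-26.6, 4.3, 19.8]
width: 0.043
```

Run:
```python
from h import *
st();grab('side','s11');im=grab('wrist','w11')
cv2.imwrite('pics/s11c.png',cv2.resize(cv2.imread('pics/s11.png')[130:280,200:400],None,fx=4,fy=4,interpolation=cv2.INTER_CUBIC))
```

```text
t 15.08 pos [ 0.6279 -0.0432  0.0335] jaw -1.7234 zax [-0.026  0.004 -1.   ] F [-26.6   4.3  19.8] w 0.043
```

View pics/s11c.png

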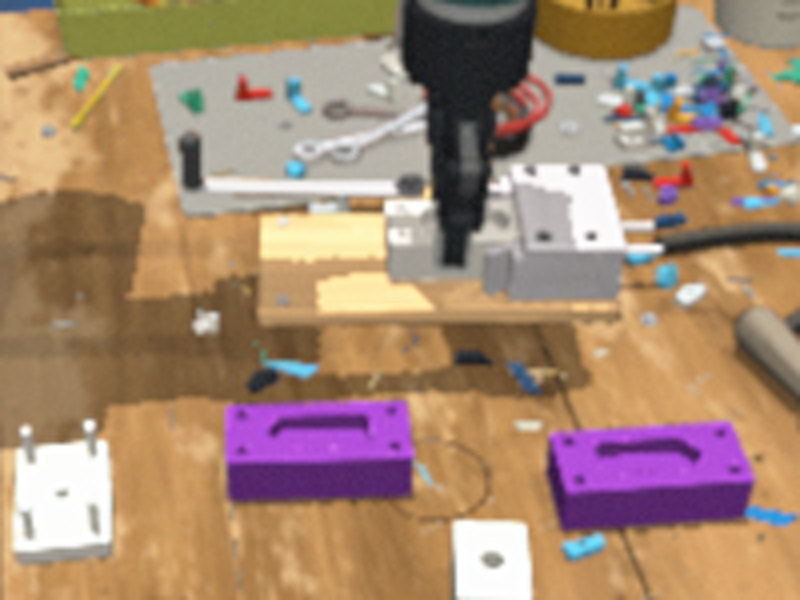

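View pics/w11.png

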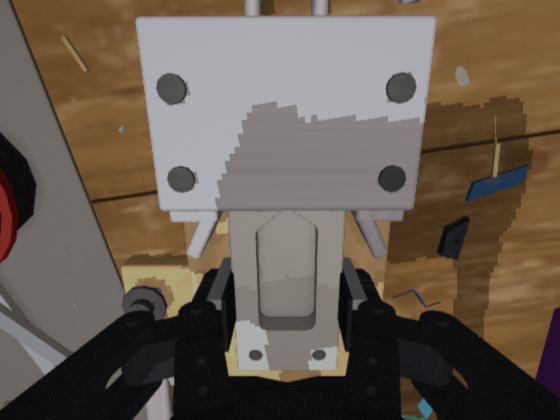

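The position is unchanged over 1 s, with about 27 N pressing home. The side view shows the stop's rods out at the back of the lip (640,240 in the crop). The gate lies alongside the bed, from (190,160) to (410,185). The plate and small block are untouched. I'm handing it in.

Run:
```python
from h import *
print(manip.sign_off());st()
```

```text
the job is handed in; nothing more can be done
None
the job is handed in; nothing more can be done
```

I swung the gate back, laid the white mould block on the bed, slid it under the lip, and handed the job in at about 15 s with the arm still gripping and pressing.

- **Gate:** the top view measured it at about 1.59 rad after I let go of the knob. The last side view shows it still alongside the bed.
- **Block home:** 80.1 mm of it shows in front of the lip, against 80 mm when fully home. The tool stopped advancing while the force rose, and the stop's rods now stand out behind the lip.
- **Press and grip:** the position held for 1 s with about 27 N of push at a 110 N grip setting.
- **Other parts:** the small block, the plate with four pins and the purple blocks were not touched.

Three readings were not exact:
- **Travel:** measured from the arm's own position it was about 48 mm, against the 50 mm I had expected. That is within the 2 mm calibration.
- **Tilt:** the tool is tilted about 1.5° under load.
- **Downward press:** it also presses down with about 20 N.

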